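# Sort the finished turned legs and feet into their trays

### The job

Sort the finished turnings into the trays of their own wood, pale to pale and dark to dark: the slim legs go in the square trays and the squat bun feet in the round trays. Set each one down gently, upright in the middle of its tray, without knocking any over, and leave the two half-turned blanks with square blocks standing where they are.

Things in the scene. Friction and masses are not known exactly. Their poses are not given: they have to be found in the camera images.
- pale_leg: Finished turned cabinet leg in pale (light yellowish) wood, slim and round, 88 mm tall, upright on its 36 mm base, bead low down; from 46 to 88 mm above its base a plain cylinder of 30 mm diameter: grip there. About 0.09 kg. Origin at the centre of its underside, z up along its axis. Pieces and trays start mixed on the bench, 120 mm or more apart.
- dark_leg: Finished turned cabinet leg in dark (deep brown) wood, slim and round, 88 mm tall, upright on its 36 mm base, bead low down; from 46 to 88 mm above its base a plain cylinder of 30 mm diameter: grip there. About 0.09 kg. Origin at the centre of its underside, z up along its axis.
- pale_bun: Finished turned bun foot in pale (light yellowish) wood, squat and round, 48 mm tall, upright on its 38 mm base; from 16 to 40 mm above its base it is a cylinder of 50 mm diameter, which is the part to grip; flat 40 mm top. About 0.09 kg. Origin at the centre of its underside, z up along its axis.
- dark_bun: Finished turned bun foot in dark (deep brown) wood, squat and round, 48 mm tall, upright on its 38 mm base; from 16 to 40 mm above its base it is a cylinder of 50 mm diameter, which is the part to grip; flat 40 mm top. About 0.09 kg. Origin at the centre of its underside, z up along its axis.
- pale_blank: Half-turned blank in pale (light yellowish) wood, not finished: a square 46 x 46 mm block, 44 mm tall, with a turned stem (30 to 32 mm diameter) on top, 88 mm tall in all; loose, to be left standing. Origin at the centre of its underside, z up.
- dark_blank: Half-turned blank in dark (deep brown) wood, not finished: a square 46 x 46 mm block, 44 mm tall, with a turned stem (30 to 32 mm diameter) on top, 88 mm tall in all; loose, to be left standing. Origin at the centre of its underside, z up.
- pale_square_tray: Square shallow tray in pale (light yellowish) wood, fixed to the bench, 84 x 84 mm outside, walls 5 mm thick (inside 74 x 74 mm), rim 10 mm above the bench, inner floor 5 mm above the bench. Origin at the centre of its underside, at bench height; x and y run along its sides.
- dark_square_tray: Square shallow tray in dark (deep brown) wood, fixed to the bench, 84 x 84 mm outside, walls 5 mm thick (inside 74 x 74 mm), rim 10 mm above the bench, inner floor 5 mm above the bench. Origin at the centre of its underside, at bench height; x and y run along its sides.
- pale_round_tray: Round shallow tray in pale (light yellowish) wood, fixed to the bench, 86 mm outer diameter, wall 5 mm thick (inside 76 mm diameter), rim 10 mm above the bench, inner floor 5 mm above the bench. Origin at the centre of its underside, at bench height.
- dark_round_tray: Round shallow tray in dark (deep brown) wood, fixed to the bench, 86 mm outer diameter, wall 5 mm thick (inside 76 mm diameter), rim 10 mm above the bench, inner floor 5 mm above the bench. Origin at the centre of its underside, at bench height.
Mind the look-alikes: they are no part of the job. Leave any pink or turquoise look-alike of the dark_leg alone.

How it is judged:
At the end, for the whole second after the job is handed in: Each of the four finished pieces stands upright (within 0.1 rad) on the floor of its own tray, its axis within 15 mm of the tray's centre, released and at rest; both half-turned blanks stand within 15 mm of where they were (horizontal distance between pale_leg and pale_square_tray below 0.015 m and z of pale_leg in the frame of pale_square_tray between 0.002 and 0.008 m and angle between each of pale_leg, dark_leg, pale_bun, dark_bun, pale_blank, dark_blank's own z axis and vertical below 0.1 rad and linear speed of each of pale_leg, dark_leg, pale_bun, dark_bun below 0.02 m/s and horizontal distance between dark_leg and dark_square_tray below 0.015 m and z of dark_leg in the frame of dark_square_tray between 0.002 and 0.008 m and horizontal distance between pale_bun and pale_round_tray below 0.015 m and z of pale_bun in the frame of pale_round_tray between 0.002 and 0.008 m and horizontal distance between dark_bun and dark_round_tray below 0.015 m and z of dark_bun in the frame of dark_round_tray between 0.002 and 0.008 m and distance of each of pale_blank, dark_blank from where it was at the start of the episode below 0.015 m); the robot touches nothing.
It fails at once if a half-turned blank is shifted by more than 15 mm or tipped (distance of any of pale_blank, dark_blank from where it was at the start of the episode above 0.015 m or angle between any of pale_blank, dark_blank's own z axis and vertical above 0.3 rad).
It fails at once if a leg or foot is dropped or banged into its tray (still faster than 0.45 m/s within 20 mm of the tray's floor) ((horizontal distance between pale_leg and pale_square_tray below 0.03 m and z of pale_leg in the frame of pale_square_tray below 0.025 m and linear speed of pale_leg above 0.45 m/s) or (horizontal distance between dark_leg and dark_square_tray below 0.03 m and z of dark_leg in the frame of dark_square_tray below 0.025 m and linear speed of dark_leg above 0.45 m/s) or (horizontal distance between pale_bun and pale_round_tray below 0.03 m and z of pale_bun in the frame of pale_round_tray below 0.025 m and linear speed of pale_bun above 0.45 m/s) or (horizontal distance between dark_bun and dark_round_tray below 0.03 m and z of dark_bun in the frame of dark_round_tray below 0.025 m and linear speed of dark_bun above 0.45 m/s)).
It fails at once if a leg or foot is knocked over (angle between any of pale_leg, dark_leg, pale_bun, dark_bun's own z axis and vertical above 1 rad).
It also fails if it takes over 115 s, if anything falls off the work surface, if the arm or the gripper's body presses on something with over 40 N, if the wrist force passes 120 N, or if a joint passes its speed limit or range.

### The arm

A 6-joint arm with a two-finger parallel gripper is mounted at the origin on the work surface. World frame = base frame: x ahead of the robot, y to its left, z up, the work surface at z = 0. Lengths are in m, angles in rad, forces in N, time in s.
With the tool pointing down it reaches from about 0.425 to 0.95 m from the base axis. Payload 3.5 kg.
Tool frame: the origin (TCP) lies at the very end of the fingers, on their centre line; the grasp point (between the pads) lies 19 mm behind it; z points along the fingers, y is the direction in which the jaws open and shut (so a half turn about z gives the same grasp; the last joint's range is limited). The gripper opens to 85 mm and grips with 20 to 120 N. Pads are 22 mm wide; open, the fingers measure 114 mm over their backs; the gripper's body (76 mm by 85 mm) begins 54 mm behind the grasp point. The pads swing forward as they close: fully open they stand 13 mm farther back than shut.
Start: joints at [-1.314, 0.286, 1.577, -0, 1.279, -0.15], TCP at [0.267, -0.62, 0.231] pointing down, gripper open.
Joint ranges: [-2.77, 2.77], [-0.9, 2.22], [0.21, 2.48], [-1.53, 4.67], [0.24, 2.81], [-2.84, 2.84]. Speed limits (rad/s): [2.79, 2.79, 3.14, 3.14, 3.14, 3.14].

### API

Orientations are given as a unit quaternion [x, y, z, w].
In Python, from plant import ctrl, imaging gives the robot as it stands.
- The arm moves only by the shell command python3 -m creep 'ROWS' [OPENING] [FORCE]. ROWS is JSON, one flat list of numbers, 4 for each row, row after row: the shift along the tool's x, y, z in units of 25 mm (1.0 is 25 mm), then the turn about the tool's z in units of 5 degrees (1.0 is 5 degrees). A call has 1 to 20 rows; each row is the pose to reach, as a shift and turn from the pose commanded when the call began, along the tool's axes at that moment; what a row does not reach only later rows make up. A row lasts 1/12 s, in which the tool goes at most 41.7 mm and 7.16 degrees, less where a joint would pass 70% of its speed; a pose out of reach is approached as far as the arm can. A call with a gripper value outside its range is refused whole. OPENING is the closure in counts, from 0 (fully open) to 255 (shut), set as the call begins (- or left out, the last holds). The fingers move at their own pace and stop on an object; FORCE is the grip in N (left out, the last holds). Time passes only in rows, so rows that repeat a pose let the fingers close. It gives the time, the measured TCP pose, the force and the opening at its end, in the units of the state.
- ctrl.get_state(): the state, without advancing time (a new reading comes with each control period).
- imaging.read_camera(name): name is "scene" or "top" or "wrist"; returns the picture (480x640x3 uint8, red, green, blue); there is no depth.
- imaging.camera_info(name): a dict with "intrinsics" (3x3 intrinsics, pixels), "origin" and "attitude" of the camera in the world. Camera axes: x right, y down, z forward; pixel columns grow to the right and rows downward; lengths in m; the calibration is good to about 2 mm. A picture is of the moment at which its call begins: read the wrist's pose just before it. camera_info takes no time and is no camera call; for the wrist camera it gives the pose at the moment of the call.
- ctrl.sign_off(): hands the job in, once; it reports no verdict.
Trained networks look in the newest picture that a camera, given by its name, has taken for a name from the list of things; names that differ only in an ending like _2 or _b are one class to them, and where a whole thing is asked for, a point or a joint stands for the part that bears it (a point fixed in the world has none). Each returns a list of dicts, best first, with "p" (0 to 1); they miss things now and then, are a little off and sometimes report something else, mostly with a low value. They report only what shows in the picture. A call takes as long as a camera call. They do not tell look-alikes from the thing itself.
- imaging.silhouettes(camera, name): "mask" (480x640 bool, what is visible of it) and "uv" ([column, row] in pixels, amid what is visible of it).
The state is a dict: "time": time; "qpos": joint angles; "dq": joint speeds; "joint_efforts": joint torques, N m; "eef_pos": TCP position; "tcp_rot": TCP orientation; "contact_force": force on the tool from outside, world axes, zero at the start; "wrist_torque": the same for the moment, N m; "opening": opening from 0.0 (shut) to 1.0 (fully open).
Only numpy, scipy, OpenCV 4.12 (cv2) and the standard library are available. Lean on these libraries where they do the work, as an engineer would, in place of code of your own. Each camera call takes 0.05 s, during which the arm holds its last target.

## Working session

There is one attempt and no reset: what is moved stays moved. The work goes in short steps, Python scripts to look and compute and a shell command to move; the robot and the scene stay as the last step left them, time stands still between calls to the robot, and variables do not carry over. Pictures are saved under pics/ and viewed, and the job is handed in when it is done.

```bash
ls; mkdir -p pics
cat > h.py <<'E'
import numpy as np, cv2
from plant import ctrl, imaging
from scipy.spatial.transform import Rotation as R
E
python3 - <<'E'
from h import *
for c in ["top","scene"]:
    im=imaging.read_camera(c); cv2.imwrite(f"pics/{c}0.png",im[:,:,::-1])
    print({k:np.round(v,4).tolist() for k,v in imaging.camera_info(c).items()})
s=ctrl.get_state(); print(s)
E
```

```text
pics
{'intrinsics': [[515.8227, 0.0, 325.2479], [0.0, 515.8227, 244.3967], [0.0, 0.0, 1.0]], 'origin': [0.4907, 0.0176, 1.0697], 'attitude': [0.7091, -0.7042, 0.0342, -0.0106]}
{'intrinsics': [[512.7503, 0.0, 327.009], [0.0, 512.7503, 247.96], [0.0, 0.0, 1.0]], 'origin': [0.8286, -0.491, 0.9527], 'attitude': [0.9279, 0.2573, -0.0672, -0.2613]}
{'time': 0.1, 'qpos': array([-1.31397631e+00,  2.87139825e-01,  1.57802018e+00,  2.36629202e-06,
        1.27862541e+00, -1.50006812e-01]), 'dq': array([-1.18213242e-04, -2.75622198e-03, -2.86443075e-03, -2.62016087e-05,
        4.02084605e-04, -1.27546233e-05]), 'joint_efforts': array([ 6.28293546e-04, -4.07295942e+01, -2.93699080e+01, -1.34514812e-04,
        3.40077560e-03,  1.07541598e-05]), 'eef_pos': array([ 0.26696611, -0.61931473,  0.23004931]), 'tcp_rot': array([ 9.79382209e-01,  2.02013084e-01, -5.73949309e-05, -1.09487440e-03]), 'contact_force': array([-0.22257991, -0.07134313, -0.63078019]), 'wrist_torque': array([ 0.03784136, -0.01841561,  0.02950496]), 'opening': 1.0043701273051941}
```

View pics/top0.png

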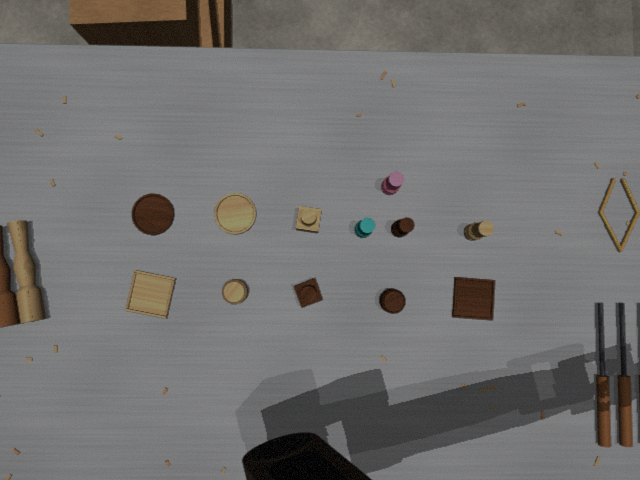

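View pics/scene0.png

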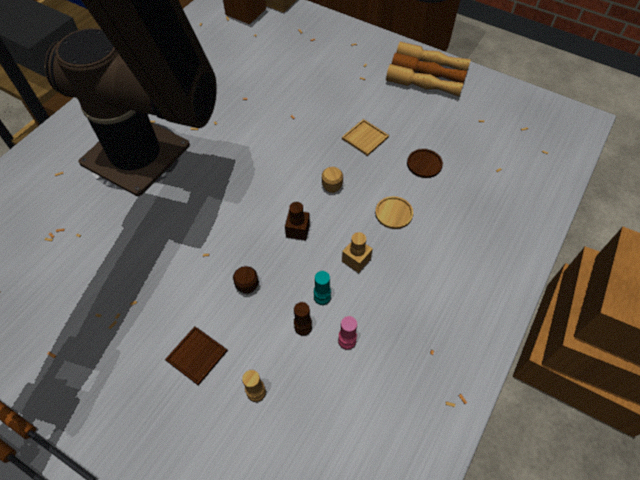

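Top view: pale_leg (479,231), dark_leg (402,227) with teal (365,227) and pink (393,182) look-alikes beside it. pale_bun (235,291), dark_bun (392,300), blanks (308,219) and (308,292). Trays: dark round (153,214), pale round (236,213), pale square (152,294), dark square (474,298). Next I'll measure by fitting models to the masks.

```bash
cat >> h.py <<'E'
from scipy.optimize import minimize
def proj(ci,P):
    q=R.from_quat(ci["attitude"]) if np.shape(ci["attitude"])==(4,) else R.from_matrix(ci["attitude"])
    c=q.inv().apply(np.asarray(P)-ci["origin"]); K=np.asarray(ci["intrinsics"])
    return np.c_[K[0,0]*c[:,0]/c[:,2]+K[0,2],K[1,1]*c[:,1]/c[:,2]+K[1,2]]
t=np.linspace(0,2*np.pi,40,endpoint=False)
def circ(d,z): return np.c_[d/2*np.cos(t),d/2*np.sin(t),0*t+z]
def sq(w,z): return np.array([[a*w/2,b*w/2,z] for a in(-1,1) for b in(-1,1)])
M={'leg':[[circ(36,0),circ(36,20)],[circ(30,20),circ(30,88)]],
 'bun':[[circ(38,0),circ(50,16)],[circ(50,16),circ(50,40)],[circ(50,40),circ(40,48)]],
 'blank':[[sq(46,0),sq(46,44)],[circ(31,44),circ(31,88)]],
 'square_tray':[[sq(84,0),sq(84,10)]],'round_tray':[[circ(86,0),circ(86,10)]]}
S=4
def render(ci,kind,x,y,yaw,z=0):
    m=np.zeros((480*S,640*S),np.uint8); q=R.from_euler('z',yaw)
    for part in M[kind]:
        P=q.apply(np.vstack(part)/1000)+[x,y,z]
        h=cv2.convexHull((proj(ci,P)*S).astype(np.float32))
        cv2.fillPoly(m,[np.round(h).astype(np.int32)],1)
    return m
def ray(ci,uv,z):
    q=R.from_quat(ci["attitude"]); K=np.asarray(ci["intrinsics"])
    d=q.apply([(uv[0]-K[0,2])/K[0,0],(uv[1]-K[1,2])/K[1,1],1]); o=np.asarray(ci["origin"]); return o+d*(z-o[2])/d[2]
def fit(kind,obs,x0,z=0,yaw0=0):
    big=[(ci,cv2.resize(m.astype(np.uint8),None,fx=S,fy=S,interpolation=cv2.INTER_NEAREST)) for ci,m in obs]
    def f(p):
        s=0
        for ci,m in big:
            r=render(ci,kind,p[0],p[1],p[2]*10,z); s+=1-(r&m).sum()/(r|m).sum()
        return s/len(big)
    best=None
    for y0 in ([0] if kind in('leg','bun','round_tray') else [-.03,0,.03,.06,.09]):
        o=minimize(f,[x0[0],x0[1],y0],method='Nelder-Mead',options=dict(initial_simplex=np.array([[x0[0],x0[1],y0],[x0[0]+.01,x0[1],y0],[x0[0],x0[1]+.01,y0],[x0[0],x0[1],y0+.02]]),xatol=1e-4,fatol=1e-4,maxiter=120))
        if best is None or o.fun<best.fun: best=o
    return best.x[0],best.x[1],best.x[2]*10,best.fun
E
cat > meas.py <<'E'
from h import *
names=[a+'_'+b for a in('pale','dark') for b in('leg','bun','blank','square_tray','round_tray')]
CI={c:imaging.camera_info(c) for c in('top','scene')}
for n in names:
    k=n.split('_',1)[1]; obs=[]; out=[]
    for c in('top','scene'):
        r=imaging.silhouettes(c,n); 
        print(n,c,[(np.round(d['p'],2),np.round(d['uv']).tolist(),int(d['mask'].sum())) for d in r][:4])
        if r: np.save(f'm_{n}_{c}.npy',r[0]['mask']); obs.append((CI[c],r[0]['mask']));
        if r: out.append(fit(k,[obs[-1]],ray(CI[c],r[0]['uv'],.02)))
    print('   ',[np.round(o,4).tolist() for o in out])
E
python3 meas.py
```

```text
pale_leg top [(np.float64(0.74), [481.0, 231.0], 424)]
pale_leg scene [(np.float64(0.86), [254.0, 385.0], 546)]
    [[0.587, -0.3265, -0.0604, 0.0856], [0.5884, -0.3247, -0.0058, 0.0555]]
pale_bun top [(np.float64(0.88), [233.0, 290.0], 565)]
pale_bun scene [(np.float64(0.62), [332.0, 176.0], 425)]
    [[0.4606, 0.1624, 0.2687, 0.0447], [0.4619, 0.1644, 0.0392, 0.1054]]
pale_blank top [(np.float64(0.72), [306.0, 219.0], 515)]
pale_blank scene [(np.float64(0.84), [358.0, 251.0], 800)]
    [[0.6077, 0.0168, -0.1666, 0.1062], [0.6095, 0.0182, 1.4336, 0.0584]]
pale_square_tray top [(np.float64(0.73), [150.0, 292.0], 1799), (np.float64(0.36), [481.0, 229.0], 471)]
pale_square_tray scene [(np.float64(0.92), [364.0, 135.0], 941)]
    [[0.4545, 0.336, 1.3583, 0.0358], [0.4575, 0.3379, 1.3877, 0.0519]]
pale_round_tray top [(np.float64(0.6), [236.0, 214.0], 1383)]
pale_round_tray scene [(np.float64(0.62), [394.0, 212.0], 959), (np.float64(0.42), [194.0, 355.0], 1975)]
    [[0.6204, 0.1681, -0.0135, 0.0347], [0.623, 0.1701, -0.0534, 0.0718]]
dark_leg top [(np.float64(0.89), [404.0, 229.0], 336)
[... 339 characters left out ...]
4(0.96), [243.0, 278.0], 540)]
    [[0.4436, -0.1542, 0.2141, 0.0547], [0.4454, -0.1524, 0.0658, 0.0737]]
dark_blank top [(np.float64(0.74), [308.0, 297.0], 513)]
dark_blank scene [(np.float64(0.76), [299.0, 220.0], 733)]
    [[0.459, 0.0161, 0.3806, 0.079], [0.4607, 0.0183, 0.4057, 0.0662]]
dark_square_tray top [(np.float64(0.61), [474.0, 296.0], 1676)]
dark_square_tray scene [(np.float64(0.74), [195.0, 356.0], 1921)]
    [[0.4484, -0.3262, 1.5108, 0.0346], [0.4505, -0.3254, -0.0732, 0.0405]]
dark_round_tray top [(np.float64(0.77), [154.0, 215.0], 1404)]
dark_round_tray scene [(np.float64(0.71), [421.0, 164.0], 832)]
    [[0.6175, 0.3366, -0.0768, 0.0425], [0.6198, 0.3378, -0.1349, 0.0508]]
```

```bash
python3 - <<'E'
import cv2
a=cv2.imread('pics/top0.png')[160:330,340:520]
cv2.imwrite('pics/crop.png',cv2.resize(a,None,fx=3.3,fy=3.3,interpolation=cv2.INTER_CUBIC))
E
python3 -m creep '[1.64,-0.57,0.1,0.5, 3.28,-1.14,0.2,1, 4.92,-1.71,0.3,1.5, 6.56,-2.28,0.4,2, 8.2,-2.85,0.5,2.5, 9.84,-3.42,0.6,3, 11.48,-3.99,0.7,3.5, 13.12,-4.56,0.8,4, 14.76,-5.13,0.9,4.66, 16.4,-5.7,1.0,4.66, 16.4,-5.7,1.0,4.66, 16.4,-5.7,1.0,4.66, 16.4,-5.7,1.0,4.66]' 0 40
```

```text
time: 2.18
eef_pos: [0.5878, -0.3259, 0.2061]
tcp_rot: [1.0, 0.001, -0.0, 0.0]
contact_force: [-0.6, -0.4, -0.2]
opening: 1.002
```

View pics/crop.png

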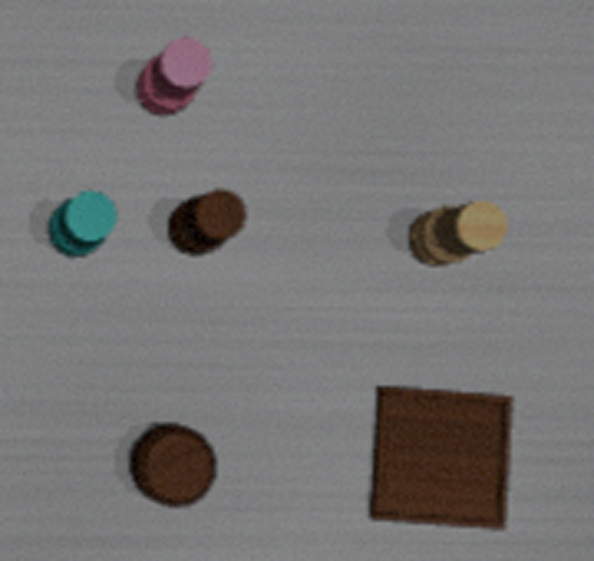

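The crop settles it. Brown at crop (207,222), i.e. top (402,227), is the dark_leg; pink (178,75) and turquoise (83,222) are look-alikes to leave. A wrist check over the pale leg comes next.

```bash
cat > w.py <<'E'
import sys
from h import *
n=sys.argv[1]; z=float(sys.argv[2]) if len(sys.argv)>2 else 0
ci=imaging.camera_info('wrist'); im=imaging.read_camera('wrist')
cv2.imwrite(f"pics/w_{sys.argv[3] if len(sys.argv)>3 else n}.png",im[:,:,::-1])
r=imaging.silhouettes('wrist',n); k=n.split('_',1)[1]
for d in r[:2]:
    print(round(d['p'],2),np.round(d['uv']),d['mask'].sum(),np.round(fit(k,[(ci,d['mask'])],ray(ci,d['uv'],.04),z),4))
s=ctrl.get_state(); print(s['time'],s['eef_pos'])
E
python3 w.py pale_leg
```

```text
0.77 [315. 229.] 1847 [ 0.5854 -0.3272  0.0904  0.0369]
2.2833 [ 0.58666153 -0.32756779  0.20638243]
```

View pics/w_pale_leg.png

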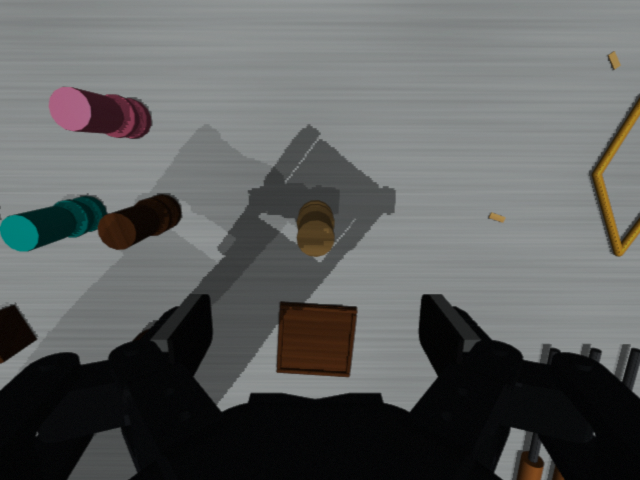

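The wrist view shows the pale leg at (315,229), between the open jaws, and the fit agrees to about 2 mm. Descending and gripping.

```bash
python3 -m creep '[-0.05,0,0.6,0, -0.05,0,1.2,0, -0.05,0,1.8,0, -0.05,0,2.4,0, -0.05,0,3,0, -0.05,0,3.6,0, -0.05,0,4.2,0, -0.05,0,4.8,0, -0.05,0,5.3,0, -0.05,0,5.8,0, -0.05,0,6.2,0, -0.05,0,6.45,0, -0.05,0,6.45,0, -0.05,0,6.45,0]' 0 40
python3 -m creep '[0,0,0,0, 0,0,0,0, 0,0,0,0, 0,0,0,0, 0,0,0,0, 0,0,0,0, 0,0,0,0, 0,0,0,0, 0,0,0,0, 0,0,0,0, 0,0,0,0, 0,0,0,0]' 255 40
```

```text
time: 3.45
eef_pos: [0.5861, -0.3268, 0.045]
tcp_rot: [1.0, 0.0, -0.0, -0.0]
contact_force: [0.5, -0.4, -0.2]
opening: 1.004
time: 4.45
eef_pos: [0.5864, -0.3269, 0.0457]
tcp_rot: [1.0, 0.0, 0.0, 0.0]
contact_force: [-0.8, 1.2, 5.1]
opening: 0.337
```

```bash
python3 -m creep '[0,0,-0.15,0, 0,0,-0.5,0, 0,0,-1,0, 0,0,-1.6,0, 0,0,-2.2,0, 0,0,-2.8,0, 0,0,-3.4,0, 0,0,-4,0, 0,0,-4.5,0, 0,0,-4.8,0, 0,0,-4.8,0]'
python3 -m creep '[-0.06,-0.3,0,0, -0.18,-0.9,0,0, -0.35,-1.8,0,0, -0.55,-2.8,0,0, -0.75,-3.8,0,0, -0.95,-4.8,0,0, -1.15,-5.8,0,0, -1.35,-6.8,0,0, -1.55,-7.8,0,0, -1.75,-8.8,0,0, -1.95,-9.8,0,0, -2.15,-10.8,0,0, -2.35,-11.8,0,0, -2.55,-12.8,0,0, -2.75,-13.8,0,0, -2.95,-14.8,0,0, -3.13,-15.7,0,0, -3.25,-16.3,0,0, -3.3,-16.6,0,0, -3.3,-16.6,0,0]'
```

```text
time: 5.37
eef_pos: [0.5871, -0.3276, 0.1683]
tcp_rot: [1.0, 0.0, 0.002, 0.001]
contact_force: [-0.0, -0.3, -1.2]
opening: 0.341
time: 7.03
eef_pos: [0.5021, 0.0897, 0.1639]
tcp_rot: [1.0, 0.001, -0.001, -0.0]
contact_force: [-0.2, 0.4, -0.9]
opening: 0.341
```

```bash
python3 -m creep '[-0.06,-0.3,0,0, -0.18,-0.9,0,0, -0.35,-1.8,0,0, -0.55,-2.8,0,0, -0.75,-3.8,0,0, -0.95,-4.8,0,0, -1.15,-5.8,0,0, -1.35,-6.8,0,0, -1.55,-7.8,0,0, -1.7,-8.6,0,0, -1.82,-9.3,0,0, -1.9,-9.8,0,0, -1.9,-9.95,0,0, -1.9,-9.95,0,0, -1.9,-9.95,0,0]'
python3 w.py pale_square_tray
```

```text
time: 8.28
eef_pos: [0.4562, 0.3362, 0.1648]
tcp_rot: [1.0, -0.0, -0.0, 0.0]
contact_force: [-0.6, 0.5, -1.6]
opening: 0.337
0.86 [315. 218.] 6947 [ 0.4532  0.3359 -0.1878  0.2322]
8.3833 [0.45624072 0.33597559 0.16493998]
```

View pics/w_pale_square_tray.png

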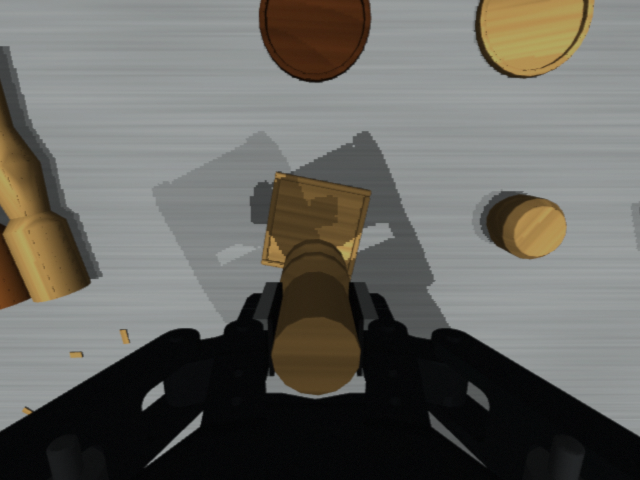

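Run:
```python
from h import *
ci=imaging.camera_info('wrist')
P=[ray(ci,u,.01) for u in [(276,172),(371,190),(262,263)]]
print(P,(P[1]+P[2])/2,np.linalg.norm(P[1]-P[0]),np.linalg.norm(P[2]-P[0]))
```

```text
[array([0.5025134 , 0.36815607, 0.01      ]), array([0.4872916 , 0.28752586, 0.01      ]), array([0.42178307, 0.38330975, 0.01      ])] [0.45453733 0.3354178  0.01      ] 0.08205445478529429 0.0821402538151638
```

Tray centre from the wrist is (0.4545, 0.3355), matching the earlier fits. Lowering.

```bash
python3 -m creep '[-0.04,0,0.3,0, -0.04,0,0.8,0, -0.04,0,1.4,0, -0.04,0,2,0, -0.04,0,2.6,0, -0.04,0,3.1,0, -0.04,0,3.5,0, -0.04,0,3.8,0, -0.04,0,4.0,0, -0.04,0,4.15,0, -0.04,0,4.25,0, -0.04,0,4.35,0, -0.04,0,4.42,0, -0.04,0,4.48,0, -0.04,0,4.53,0, -0.04,0,4.56,0, -0.04,0,4.56,0, -0.04,0,4.56,0]'
```

```text
time: 9.88
eef_pos: [0.455, 0.337, 0.0512]
tcp_rot: [1.0, 0.0, 0.0, -0.0]
contact_force: [-0.3, 0.0, -0.3]
opening: 0.34
```

```bash
python3 -m creep '[0,0,0,0, 0,0,0,0, 0,0,0,0, 0,0,0,0, 0,0,0,0, 0,0,0,0]' 120
python3 - <<'E'
from h import *
cv2.imwrite("pics/w1.png",imaging.read_camera('wrist')[:,:,::-1])
E
```

```text
time: 10.38
eef_pos: [0.455, 0.337, 0.0512]
tcp_rot: [1.0, 0.0, 0.0, -0.0]
contact_force: [0.5, 0.6, 0.7]
opening: 0.534
```

View pics/w1.png

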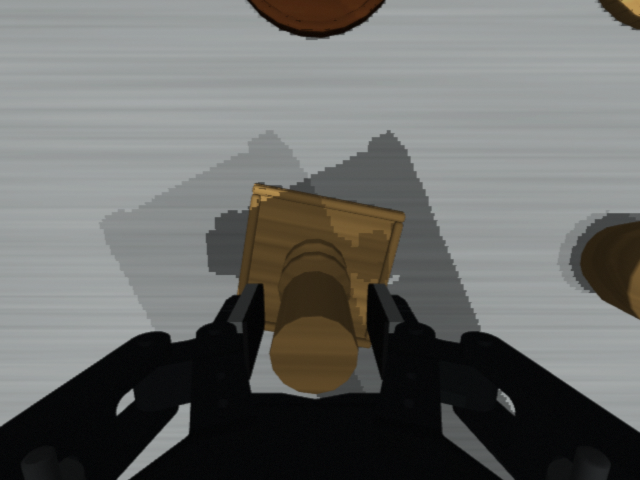

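The pale leg (315,330) stands upright in the pale square tray, with both jaws clear. Retreating to the pale bun.

```bash
python3 -m creep '[0,0,-0.3,0, 0,0,-0.9,0, 0,0,-1.7,0, 0,0,-2.6,0, 0,0,-3.5,0, 0,0,-4.4,0, 0,0,-5,0, 0.03,0.9,-5,0, 0.06,1.8,-5,0, 0.09,2.8,-5,0, 0.13,3.9,-5,0, 0.17,5,-5,0, 0.2,6,-5,0, 0.22,6.6,-5,0, 0.24,6.96,-5,0, 0.24,6.96,-5,0, 0.24,6.96,-5,0]' 0
python3 w.py pale_bun
```

```text
time: 11.85
eef_pos: [0.4611, 0.163, 0.1765]
tcp_rot: [1.0, -0.0, 0.0, -0.0]
contact_force: [-0.1, 0.0, 0.2]
opening: 0.996
0.86 [311. 234.] 2947 [0.4598 0.1617 0.1967 0.0281]
11.95 [0.46096562 0.16368709 0.17626826]
```

View pics/w_pale_bun.png

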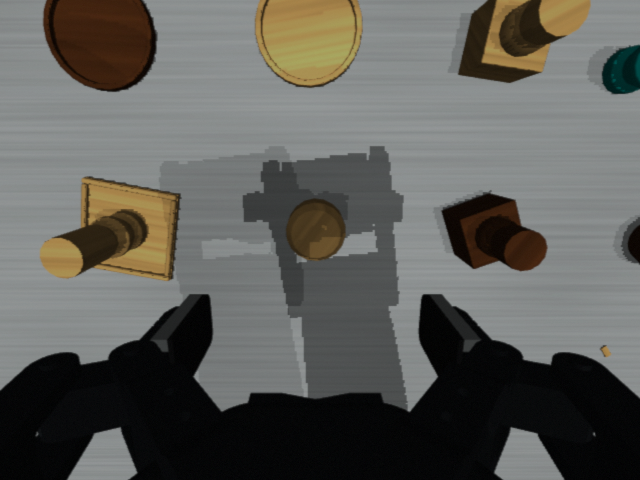

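The pale leg (130,235) stands in its tray. The bun is centred at (315,230), fit (0.460, 0.162).

```bash
python3 -m creep '[-0.04,0.04,0.6,0, -0.04,0.04,1.2,0, -0.04,0.04,1.8,0, -0.04,0.04,2.4,0, -0.04,0.04,3,0, -0.04,0.04,3.6,0, -0.04,0.04,4.2,0, -0.04,0.04,4.8,0, -0.04,0.04,5.3,0, -0.04,0.04,5.8,0, -0.04,0.04,6.2,0, -0.04,0.04,6.45,0, -0.04,0.04,6.55,0, -0.04,0.04,6.55,0, -0.04,0.04,6.55,0]' 0
python3 -m creep '[0,0,0,0, 0,0,0,0, 0,0,0,0, 0,0,0,0, 0,0,0,0, 0,0,0,0, 0,0,0,0, 0,0,0,0, 0,0,0,0, 0,0,0,0]' 255 40
```

```text
time: 13.2
eef_pos: [0.4604, 0.1621, 0.0127]
tcp_rot: [1.0, 0.0, 0.0, -0.0]
contact_force: [0.5, -0.1, -0.2]
opening: 1.003
time: 14.03
eef_pos: [0.4607, 0.162, 0.0132]
tcp_rot: [1.0, 0.0, 0.001, -0.0]
contact_force: [-0.0, -0.5, 5.7]
opening: 0.566
```

```bash
python3 -m creep '[0,0,-0.15,0, 0,0,-0.5,0, 0,0,-1,0, 0,0,-1.6,0, 0,0,-2.2,0, 0,0,-2.7,0, 0.2,0,-3,0, 0.7,0,-3,0, 1.4,-0.05,-3,0, 2.2,-0.1,-3,0, 3.1,-0.15,-3,0, 4,-0.2,-3,0, 4.8,-0.22,-3,0, 5.5,-0.25,-3,0, 6,-0.28,-3,0, 6.3,-0.28,-3,0, 6.44,-0.28,-3,0, 6.44,-0.28,-3,0, 6.44,-0.28,-3,0]'
python3 w.py pale_round_tray
```

```text
time: 15.62
eef_pos: [0.6202, 0.1689, 0.0869]
tcp_rot: [1.0, 0.0, -0.001, 0.0]
contact_force: [-0.3, -0.2, -1.1]
opening: 0.569
0.64 [316. 229.] 8143 [0.6199 0.1675 0.2233 0.3704]
15.7167 [0.62004333 0.16900223 0.08707449]
```

View pics/w_pale_round_tray.png

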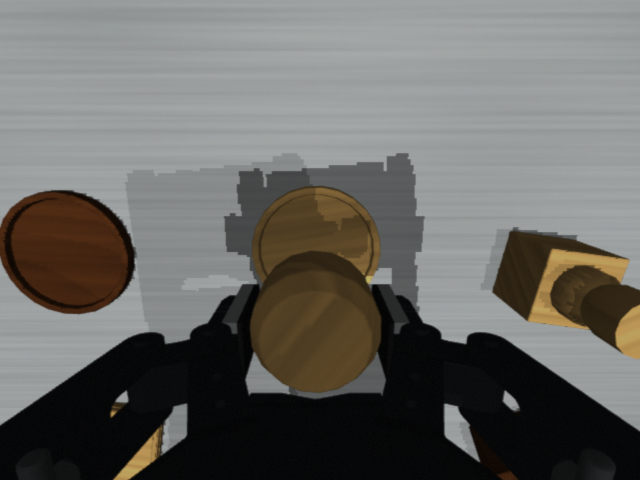

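The bun is held over the pale round tray: tray centre about (316,247), laterally aligned. Lowering.

```bash
python3 -m creep '[0.02,0,0.2,0, 0.02,0,0.6,0, 0.02,0,1.0,0, 0.02,0,1.4,0, 0.02,0,1.75,0, 0.02,0,2.0,0, 0.02,0,2.2,0, 0.02,0,2.35,0, 0.02,0,2.47,0, 0.02,0,2.57,0, 0.02,0,2.65,0, 0.02,0,2.7,0, 0.02,0,2.74,0, 0.02,0,2.76,0, 0.02,0,2.76,0, 0.02,0,2.76,0]'
python3 -m creep '[0,0,0,0, 0,0,0,0, 0,0,0,0, 0,0,0,0, 0,0,0,0, 0,0,0,0]' 60
python3 - <<'E'
from h import *
cv2.imwrite("pics/w2.png",imaging.read_camera('wrist')[:,:,::-1])
E
```

```text
time: 17.05
eef_pos: [0.6216, 0.1689, 0.0185]
tcp_rot: [1.0, 0.0, 0.0, -0.0]
contact_force: [-0.3, -0.1, -1.8]
opening: 0.564
time: 17.55
eef_pos: [0.6215, 0.169, 0.0184]
tcp_rot: [1.0, 0.0, 0.0, -0.0]
contact_force: [0.6, 0.2, 1.1]
opening: 0.762
```

View pics/w2.png

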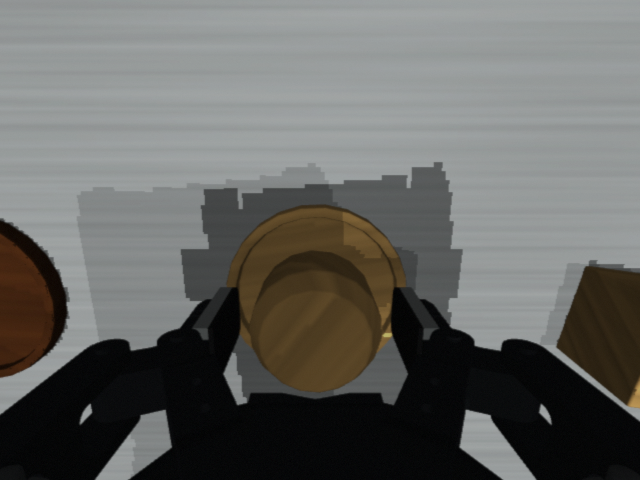

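Bun stands centred (316,320) in the tray and is released. On to the dark bun.

```bash
python3 -m creep '[0,0,-0.3,0, 0,0,-0.9,0, 0,0,-1.8,0, 0,0,-2.8,0, 0,0,-3.9,0, 0,0,-5,0, -0.2,0.4,-5.9,0, -0.6,1.1,-6,0, -1.2,2.2,-6,0, -1.8,3.4,-6,0, -2.5,4.6,-6,0, -3.2,5.8,-6,0, -3.85,7,-6,0, -4.5,8.2,-6,0, -5.15,9.4,-6,0, -5.8,10.6,-6,0, -6.4,11.7,-6,0, -6.85,12.5,-6,0, -7.08,12.88,-6,0, -7.08,12.88,-6,0]' 0
python3 -m creep '[0,0,0,0]'
python3 w.py dark_bun
```

```text
time: 19.27
eef_pos: [0.4441, -0.1547, 0.1697]
tcp_rot: [1.0, -0.002, 0.001, 0.001]
contact_force: [0.8, -0.2, 0.6]
opening: 1.0
time: 19.35
eef_pos: [0.4448, -0.153, 0.1692]
tcp_rot: [1.0, -0.001, 0.001, 0.0]
contact_force: [-0.1, -0.0, -0.0]
opening: 1.002
0.71 [315. 232.] 3011 [ 0.4422 -0.1543  0.125   0.0406]
19.45 [ 0.4450686  -0.15223131  0.16874296]
```

View pics/w_dark_bun.png

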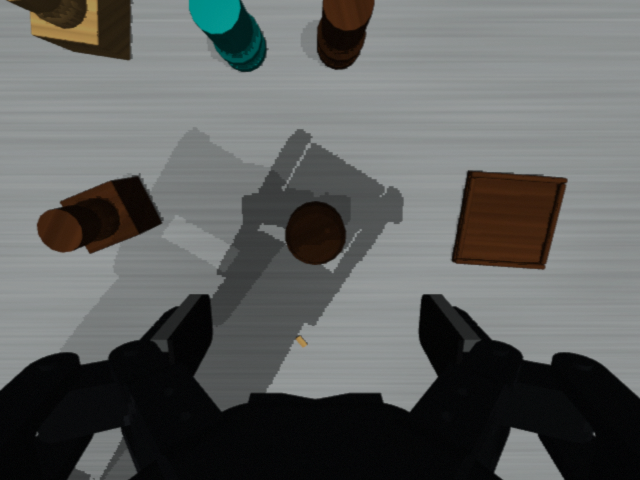

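Dark bun at (315,232), fit (0.442, -0.154). Descending 6.25 units with small corrections.

```bash
python3 -m creep '[-0.06,0.05,0.6,0, -0.06,0.05,1.2,0, -0.06,0.05,1.8,0, -0.06,0.05,2.4,0, -0.06,0.05,3,0, -0.06,0.05,3.6,0, -0.06,0.05,4.2,0, -0.06,0.05,4.7,0, -0.06,0.05,5.2,0, -0.06,0.05,5.7,0, -0.06,0.05,6.0,0, -0.06,0.05,6.2,0, -0.06,0.05,6.25,0, -0.06,0.05,6.25,0, -0.06,0.05,6.25,0]' 0
python3 -m creep '[0,0,0,0, 0,0,0,0, 0,0,0,0, 0,0,0,0, 0,0,0,0, 0,0,0,0, 0,0,0,0, 0,0,0,0, 0,0,0,0, 0,0,0,0]' 255 40
```

```text
time: 20.7
eef_pos: [0.4436, -0.1544, 0.0127]
tcp_rot: [1.0, 0.0, 0.0, 0.0]
contact_force: [-0.1, 0.4, -0.4]
opening: 0.999
time: 21.53
eef_pos: [0.4436, -0.1547, 0.0129]
tcp_rot: [1.0, 0.0, 0.001, 0.0]
contact_force: [-0.8, 0.6, 4.2]
opening: 0.567
```

```bash
python3 -m creep '[0,0,-0.15,0, 0,0,-0.5,0, 0,0,-1,0, 0,0,-1.6,0, 0,0,-2.3,0, 0,0,-3,0, 0,0,-3.7,0, 0,0,-4.3,0, 0,0,-4.8,0, 0,0,-5,0, 0,0,-5,0]'
python3 -m creep '[0.1,-0.3,0,0, 0.3,-0.9,0,0, 0.64,-1.8,0,0, 1.03,-2.9,0,0, 1.46,-4.1,0,0, 1.9,-5.4,0,0, 2.4,-6.7,0,0, 2.85,-8,0,0, 3.3,-9.3,0,0, 3.77,-10.6,0,0, 4.24,-11.9,0,0, 4.7,-13.2,0,0, 5.16,-14.5,0,0, 5.6,-15.8,0,0, 6.05,-17,0,0, 6.4,-18,0,0, 6.7,-18.8,0,0, 6.9,-19.4,0,0, 7.0,-19.66,0,0, 7.0,-19.66,0,0]'
python3 -m creep '[0,0,0,0]'
python3 w.py dark_round_tray
```

```text
time: 22.45
eef_pos: [0.4436, -0.1547, 0.1386]
tcp_rot: [1.0, 0.0, 0.001, 0.001]
contact_force: [-0.5, -0.6, -0.9]
opening: 0.572
time: 24.12
eef_pos: [0.617, 0.3386, 0.1351]
tcp_rot: [1.0, 0.001, -0.001, 0.0]
contact_force: [-0.4, 0.0, -1.1]
opening: 0.569
time: 24.2
eef_pos: [0.617, 0.3369, 0.1356]
tcp_rot: [1.0, 0.0, -0.001, 0.001]
contact_force: [-0.9, -0.6, -0.9]
opening: 0.567
24.3 [0.61738113 0.33622083 0.13635651]
```

View pics/w_dark_round_tray.png

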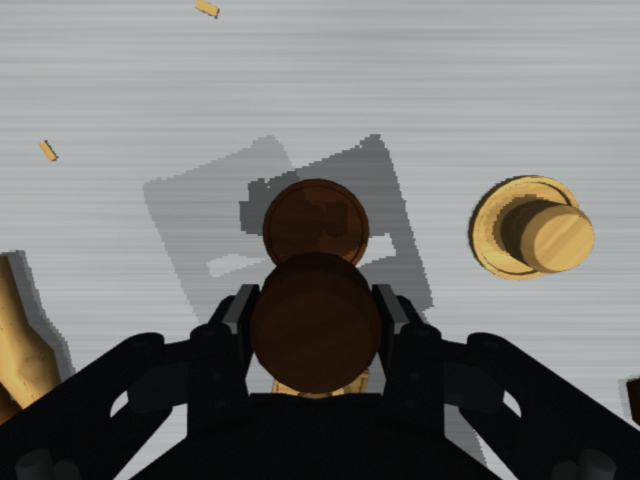

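The tray's outer rim spans columns 263–369 around (316,231), aligned with the dark bun. Pale bun stands in its tray at (540,235). The network missed the half-covered tray, so I rely on the earlier two-camera fit and this view.

```bash
python3 -m creep '[0.02,0,0.3,0, 0.02,0,0.8,0, 0.02,0,1.4,0, 0.02,0,2,0, 0.02,0,2.6,0, 0.02,0,3.1,0, 0.02,0,3.5,0, 0.02,0,3.8,0, 0.02,0,4.05,0, 0.02,0,4.22,0, 0.02,0,4.36,0, 0.02,0,4.46,0, 0.02,0,4.54,0, 0.02,0,4.61,0, 0.02,0,4.66,0, 0.02,0,4.7,0, 0.02,0,4.7,0, 0.02,0,4.7,0]'
```

```text
time: 25.8
eef_pos: [0.6185, 0.3372, 0.0197]
tcp_rot: [1.0, 0.0, 0.0, -0.0]
contact_force: [0.4, -0.0, -0.6]
opening: 0.572
```

```bash
python3 -m creep '[0,0,0.02,0, 0,0,0.04,0, 0,0,0.06,0, 0,0,0.06,0, 0,0,0.06,0]'
python3 -m creep '[0,0,0,0, 0,0,0,0, 0,0,0,0, 0,0,0,0, 0,0,0,0, 0,0,0,0]' 60
python3 - <<'E'
from h import *
cv2.imwrite("pics/w3.png",imaging.read_camera('wrist')[:,:,::-1])
E
```

```text
time: 26.22
eef_pos: [0.6184, 0.3372, 0.018]
tcp_rot: [1.0, 0.0, -0.0, 0.0]
contact_force: [1.2, -0.4, -1.0]
opening: 0.571
time: 26.72
eef_pos: [0.6184, 0.3372, 0.0181]
tcp_rot: [1.0, 0.0, 0.0, -0.0]
contact_force: [0.9, 0.4, 0.3]
opening: 0.763
```

View pics/w3.png

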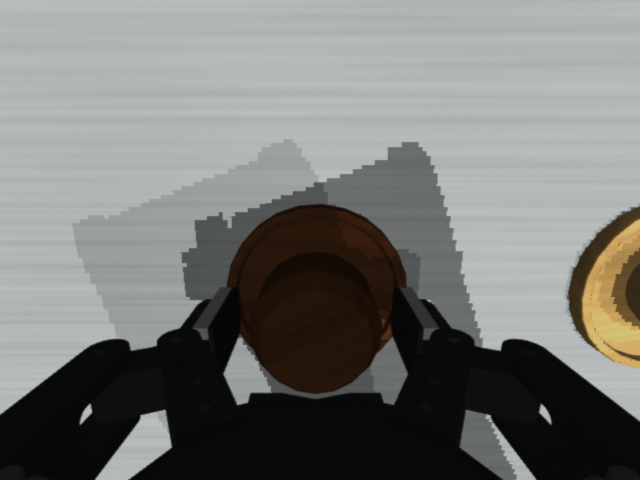

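Dark bun is centred at (320,320) in the dark round tray and released. Now to the dark leg, turning the jaws 45° so they clear both look-alikes.

```bash
python3 -m creep '[0,0,-0.3,0, 0,0,-0.9,0, 0,0,-1.8,0, 0,0,-2.8,0, 0,0,-3.9,0, 0,0,-5,0, 0,0,-6,0, 0,0,-6.7,0, 0,0,-7.2,0, 0,0,-7.5,0, 0,0,-7.5,0]' 0
python3 -m creep '[0,0.5,0,-0.4, 0,1.5,0,-0.9, -0.1,2.7,0,-1.4, -0.2,3.9,0,-1.9, -0.3,5.1,0,-2.4, -0.4,6.3,0,-2.9, -0.4,7.5,0,-3.4, -0.5,8.7,0,-3.9, -0.5,9.9,0,-4.4, -0.6,11.1,0,-4.9, -0.6,12.3,0,-5.4, -0.7,13.5,0,-5.9, -0.75,14.7,0,-6.4, -0.8,15.9,0,-6.9, -0.85,17.1,0,-7.4, -0.9,18.3,0,-7.9, -0.95,19.3,0,-8.4, -1,20,0,-8.8, -1.04,20.4,0,-9, -1.04,20.4,0,-9]'
python3 -m creep '[0,0,0,0]'
python3 w.py dark_leg
```

```text
time: 27.68
eef_pos: [0.6193, 0.3376, 0.2086]
tcp_rot: [1.0, 0.0, 0.002, -0.001]
contact_force: [0.9, 0.0, 0.0]
opening: 1.001
time: 29.35
eef_pos: [0.5913, -0.1747, 0.2036]
tcp_rot: [0.924, 0.382, -0.001, -0.001]
contact_force: [-0.2, -0.4, -0.3]
opening: 1.002
time: 29.43
eef_pos: [0.5917, -0.1728, 0.2039]
tcp_rot: [0.924, 0.382, -0.001, -0.001]
contact_force: [0.0, -0.2, -0.5]
opening: 0.997
0.85 [373. 134.] 1966 [ 0.6793 -0.1527  0.0455  0.0562]
0.77 [245. 163.] 1917 [ 0.59   -0.0978  0.0529  0.0655]
29.5333 [ 0.59212217 -0.17182409  0.20456479]
```

View pics/w_dark_leg.png

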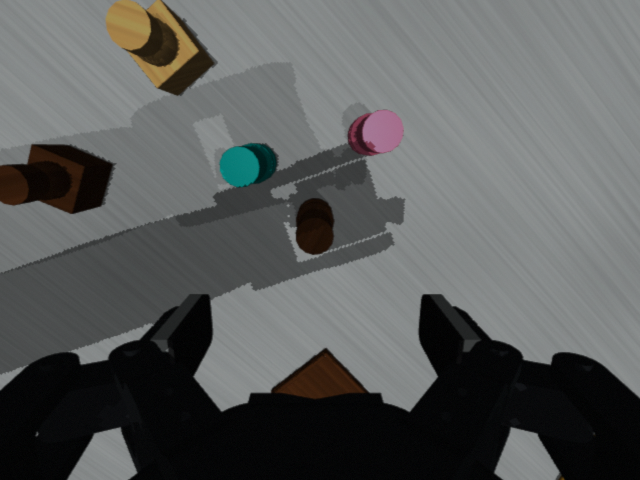

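The network's two hits are the pink (373,134) and turquoise (245,163) look-alikes. The brown dark leg stands between the jaws at (315,228), as (0.592,-0.173) predicts. Both jaws clear the look-alikes.

```bash
python3 -m creep '[0,0,0.6,0, 0,0,1.2,0, 0,0,1.8,0, 0,0,2.4,0, 0,0,3,0, 0,0,3.6,0, 0,0,4.2,0, 0,0,4.8,0, 0,0,5.3,0, 0,0,5.8,0, 0,0,6.1,0, 0,0,6.3,0, 0,0,6.37,0, 0,0,6.37,0, 0,0,6.37,0]' 0
python3 -m creep '[0,0,0,0, 0,0,0,0, 0,0,0,0, 0,0,0,0, 0,0,0,0, 0,0,0,0, 0,0,0,0, 0,0,0,0, 0,0,0,0, 0,0,0,0, 0,0,0,0, 0,0,0,0]' 255 40
```

```text
time: 30.78
eef_pos: [0.593, -0.1731, 0.0471]
tcp_rot: [0.924, 0.383, 0.0, 0.0]
contact_force: [0.2, 0.7, 0.4]
opening: 1.002
time: 31.78
eef_pos: [0.5927, -0.1729, 0.0467]
tcp_rot: [0.924, 0.383, 0.0, 0.0]
contact_force: [-0.5, 0.7, 3.1]
opening: 0.338
```

```bash
python3 -m creep '[0,0,-0.15,0, 0,0,-0.5,0, 0,0,-1,0, 0,0,-1.6,0, 0,0,-2.2,0, 0,0,-2.8,0, 0,0,-3.4,0, 0,0,-4,0, 0,0,-4.5,0, 0,0,-4.8,0, 0,0,-4.8,0]'
python3 -m creep '[-0.15,0,0,0, -0.45,0,0,0, -1,0.03,0,0, -1.7,0.06,0,0, -2.5,0.1,0,0, -3.4,0.13,0,0, -4.3,0.16,0,0, -5.2,0.2,0,0, -6.1,0.22,0,0, -6.9,0.25,0,0, -7.6,0.28,0,0, -8.1,0.28,0,0, -8.38,0.28,0,0, -8.38,0.28,0,0, -8.38,0.28,0,0]'
python3 w.py dark_square_tray
```

```text
time: 32.7
eef_pos: [0.5937, -0.1734, 0.1693]
tcp_rot: [0.924, 0.383, 0.002, 0.002]
contact_force: [-0.2, -0.2, -0.1]
opening: 0.339
time: 33.95
eef_pos: [0.4491, -0.3259, 0.166]
tcp_rot: [0.924, 0.382, 0.0, -0.0]
contact_force: [0.3, 0.7, -1.1]
opening: 0.341
0.87 [311. 215.] 7026 [ 0.4475 -0.3271 -0.0711  0.2237]
34.05 [ 0.44966629 -0.32537544  0.1662066 ]
```

View pics/w_dark_square_tray.png

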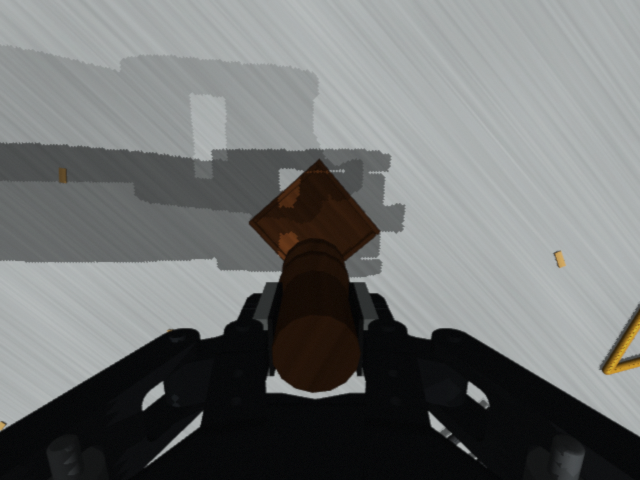

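The tray's side corners (249,222) and (380,230) give a centre at (314,226), the same as the centred pale tray. Lowering the dark leg.

```bash
python3 -m creep '[0,0,0.3,0, 0,0,0.8,0, 0,0,1.4,0, 0,0,2,0, 0,0,2.6,0, 0,0,3.1,0, 0,0,3.5,0, 0,0,3.8,0, 0,0,4.0,0, 0,0,4.15,0, 0,0,4.25,0, 0,0,4.35,0, 0,0,4.42,0, 0,0,4.48,0, 0,0,4.53,0, 0,0,4.56,0, 0,0,4.56,0, 0,0,4.56,0]'
```

```text
time: 35.55
eef_pos: [0.4494, -0.3259, 0.0524]
tcp_rot: [0.924, 0.383, 0.0, 0.0]
contact_force: [-0.4, 0.4, -1.2]
opening: 0.338
```

```bash
python3 -m creep '[0,0,0.02,0, 0,0,0.02,0, 0,0,0.02,0]'
python3 -m creep '[0,0,0,0, 0,0,0,0, 0,0,0,0, 0,0,0,0, 0,0,0,0, 0,0,0,0]' 120
python3 -m creep '[0,0,-0.3,0, 0,0,-0.9,0, 0,0,-1.7,0, 0,0,-2.6,0, 0,0,-3.5,0, 0,0,-4.4,0, 0,0,-5.3,0, 0,0,-6,0, 0,0,-6.5,0]' 0
python3 -m creep '[0,1,0,0, 0,2,0,0, 0,3,0,0, -0.3,4,0,0, -0.6,5,0,0, -0.9,6,0,0, -1.2,7,0,0, -1.5,8,0,0, -1.5,8,0,0, -1.5,8,0,0]'
python3 - <<'E'
from h import *
for c in ["top","scene"]: cv2.imwrite(f"pics/{c}1.png",imaging.read_camera(c)[:,:,::-1])
E
```

```text
time: 35.8
eef_pos: [0.4493, -0.3259, 0.0519]
tcp_rot: [0.924, 0.383, 0.0, 0.0]
contact_force: [-0.4, -0.1, -1.3]
opening: 0.335
time: 36.3
eef_pos: [0.4494, -0.3259, 0.0519]
tcp_rot: [0.924, 0.383, 0.0, 0.0]
contact_force: [-0.2, -0.4, -0.2]
opening: 0.529
time: 37.05
eef_pos: [0.4499, -0.3265, 0.2174]
tcp_rot: [0.924, 0.383, 0.001, 0.002]
contact_force: [0.5, -0.3, 0.2]
opening: 0.998
time: 37.88
eef_pos: [0.564, -0.4944, 0.213]
tcp_rot: [0.924, 0.382, -0.0, -0.001]
contact_force: [-0.3, 0.5, 1.3]
opening: 0.998
```

View pics/top1.png

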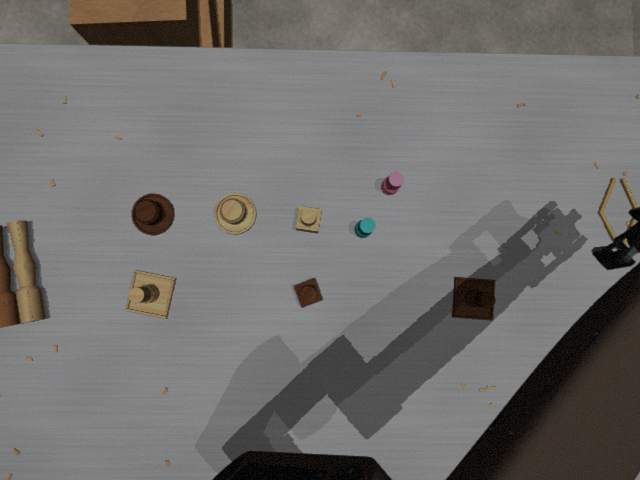

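View pics/scene1.png

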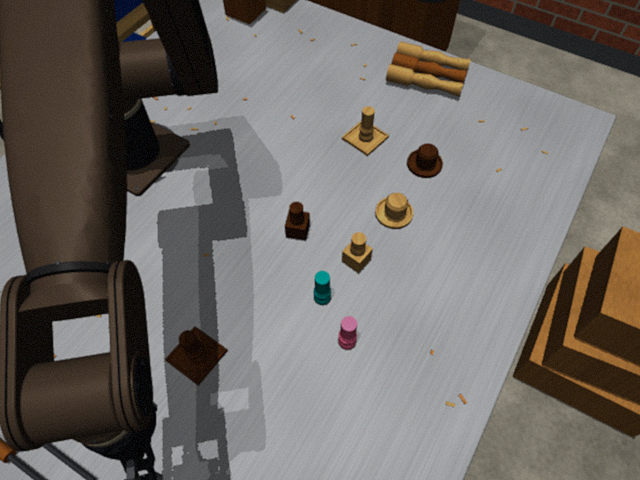

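All four stand upright in their trays: top (150,213), (233,211), (145,293), (474,298). Blanks (308,219) and (308,292) and both look-alikes are unmoved. Last comes a numeric check.

Run:
```python
from h import *
T=dict(pale_leg=(.4545,.336,.4575,.3379),dark_leg=(.4484,-.3262,.4505,-.3254),pale_bun=(.6204,.1681,.623,.1701),dark_bun=(.6175,.3366,.6198,.3378),pale_blank=(.6077,.0168,.6095,.0182),dark_blank=(.459,.0161,.4607,.0183))
for n,v in T.items():
    k=n.split('_')[1]
    for i,c in enumerate(('top','scene')):
        ci=imaging.camera_info(c); tgt=np.array(v[2*i:2*i+2])
        for d in imaging.silhouettes(c,n)[:3]:
            f=fit(k,[(ci,d['mask'])],ray(ci,d['uv'],.03),0 if k=='blank' else .005)
            print(n,c,round(d['p'],2),np.round(d['uv']),'off mm',np.round((np.array(f[:2])-tgt)*1000,1),'cost',round(f[3],3))
```

```text
pale_leg top 0.9 [146. 292.] off mm [1.  1.3] cost 0.049
pale_leg top 0.39 [306. 294.] off mm [  -2.3 -316.6] cost 0.537
pale_leg scene 0.92 [366. 123.] off mm [ 0.4 -0.4] cost 0.057
pale_leg scene 0.42 [192. 349.] off mm [  -6.3 -662.6] cost 0.118
dark_leg top 0.88 [396. 182.] off mm [232.1 173.8] cost 0.066
dark_leg top 0.58 [480. 301.] off mm [ 0.5 -0.7] cost 0.069
dark_leg top 0.51 [362. 227.] off mm [140.2 231. ] cost 0.164
dark_leg scene 0.78 [324. 290.] off mm [143.1 229.1] cost 0.08
dark_leg scene 0.63 [352. 335.] off mm [233.7 173.9] cost 0.05
dark_leg scene 0.56 [190. 348.] off mm [ 1.7 -0.2] cost 0.078
pale_bun top 0.64 [233. 210.] off mm [1.8 0.7] cost 0.058
pale_bun scene 0.75 [395. 203.] off mm [1.  0.2] cost 0.041
pale_bun scene 0.25 [424. 155.] off mm [ -2.7 168.1] cost 0.053
dark_bun top 0.64 [147. 213.] off mm [0.8 0.5] cost 0.041
dark_bun scene 0.86 [426. 153.] off mm [0.7 0.5] cost 0.041
dark_bun scene 0.61 [418. 167.] off mm [ -8.3 -32.9] cost 0.629
dark_bun scene 0.54 [202. 360.] off mm [-145.3 -687.3] cost 0.658
pale_blank top 0.88 [306. 218.] off mm [0.1 0. ] cost 0.064
pale_blank scene 0.68 [358. 250.] off mm [-0.   1.1] cost 0.059
dark_blank top 0.83 [309. 295.] off mm [0.1 0.3] cost 0.044
dark_blank scene 0.91 [299. 223.] off mm [ 0.8 -0.3] cost 0.055
```

All within 2 mm; handing in.

```bash
python3 -c "
from plant import ctrl
print(ctrl.sign_off())"
```

```text
the job is handed in; nothing more can be done
None
```

All four finished pieces are in the trays of their own wood and the job is handed in, at about 40 s of the 115 s allowed. The pale and dark legs are in the square trays and the pale and dark buns in the round ones. I lowered each piece slowly and released it before lifting away.

**Final checks:** top and scene pictures show all four upright in their trays. Fits from both cameras put each within about 2 mm of its tray's centre. Both blanks moved no more than about 1 mm, within measuring error. The pink and turquoise look-alikes still stand where they were, and the gripper is clear of everything.

**Where the networks disagreed:**
- **Dark leg:** the network often ranked the pink and turquoise look-alikes above it, so I told it apart by colour and position.
- **Dark round tray:** it missed this tray while the held bun partly covered it, so I used the earlier fit from the two cameras.
- **Final check:** a few low-confidence extra hits were other things in the scene, and I set them aside.

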